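# Brighten the still-life lamp by four clicks

## Task

The still life is lit too dimly: turn the dial on top of the grey studio lamp clockwise (seen from above) by exactly four clicks from where it stands now, pushing its orange tab round with a fingertip. Do not pinch the tab, do not run on past the fourth click, and leave the dial resting in its click with the things around the lamp where they are.

Things in the scene. Friction and masses are not known exactly. Their poses are not given: they have to be found in the camera images.
- lamp: Low grey studio lamp, a box 130 x 130 x 46 mm with rounded edges, stuck fast to the desk by its rubber feet. Origin: centre of the box's underside; z up; +x points to its cream light window (which sticks out 95 mm from the origin). The dial's axis is vertical through the origin. Twelve white marks, 30 degrees apart and growing with brightness, lie on the top round the dial, one for each click.
- dial_centre (a point): Point on the dial's vertical axis, on the upper face of the black dial disc (94 mm across, upper face 55 mm above the desk).
- tab_mid (a point): Point on the centre line of the orange push tab's upper face, 40 mm from the dial's axis. The tab stands upright on the dial disc and lies along a radius, from 14 to 44 mm from the axis; it is 10 mm thick and 23 mm high, upper face 78 mm above the desk. Nothing else stands up from the disc. Fingers pressing its two sides at once count as pinching.
- brightness (a joint): Angle of the dial in rad, growing clockwise seen from above, stops just beyond 0 and 5.76. Click k rests at k x 0.5236 (30 degrees). At 0 the tab points 150 degrees anticlockwise from the lamp's +x. Starts at rest in click 0, 1, 2 or 3. Each click resists with about 4 N at the tab; past half way the dial springs on ahead of the finger into the next click, short of it it springs back.
- jar: Small black paint jar with lid, 55 mm across, 54 mm high, loose, beside the lamp. Origin: centre of its underside. Leave alone.
- carton: Small black and white carton, 33 x 75 x 48 mm high, loose, beside the lamp. Origin: centre of its underside. Leave alone.
- eraser_block: Blue and white eraser, 21 x 45 x 13 mm high, loose, on the robot's side of the lamp. Origin: centre of its underside. Leave alone.
- pod: Green seed pod on a stem, 32 x 103 x 29 mm high, loose, before the light window. Origin: centre of its underside. Leave alone.

How it is judged:
By the outcome, as a careful person would: the job done as asked, in the order asked, and still so for the second after the job is handed in, with the robot touching nothing.
It also fails if it takes over 45 s, if anything falls off the work surface, if the arm or the gripper's body presses on something with over 40 N, if the wrist force passes 120 N, or if a joint passes its speed limit or range.

## Robot

A 6-joint arm with a two-finger parallel gripper is mounted at the origin on a cart in front of the work surface, level with it; the furniture and walls round the work are solid. World frame = base frame: x ahead of the robot, y to its left, z up, the work surface at z = 0. Lengths are in m, angles in degrees, forces in N, time in s.
With the tool pointing down it reaches from about 0.35 to 0.85 m from the base axis. Payload 8.1 kg.
Tool frame: the origin (TCP) lies between the finger pads; the fingertips stand 8 mm ahead of it and the grasp point (between the pads) lies 11 mm behind it (tip_reach is the distance from the TCP to the fingertips, in m); z points along the fingers, y is the line along which they close (so a half turn about z gives the same grasp; the last joint's range is limited). The gripper opens to 93 mm and grips with 3 to 60 N. Pads are 15 mm wide; open, the fingers measure 128 mm over their backs; the gripper's body (75 mm by 188 mm) begins 65 mm behind the grasp point.
Start: joints at [64.32, 7.471, 85.268, -0, 87.261, -4.893], TCP at [0.213, 0.561, 0.227] pointing down, gripper open.
Joint ranges: [-169.43, 169.43], [-51.17, 129.36], [1.28, 143.12], [-76.62, 256.62], [0, 156.53], [-152.29, 152.29]. Speed limits (degrees/s): [136.94, 136.94, 159.86, 180, 180, 180].

## Interface

Orientations are given as [roll, pitch, yaw] about the fixed x, y, z axes, in that order (R = Rz(yaw) Ry(pitch) Rx(roll)).
In Python, from workcell import state, capture, camera_params, hand_in, regions_of, pinpoint, tip_reach gives the robot as it stands.
- The arm moves only by the tool play_rows, never from a script. Its argument "moves" is a list of rows, each a list of 7 numbers: the shift along the tool's x, y, z in mm, then the turn, a rotation vector about the tool's x, y, z in rad, then the opening, from 0 (shut) to 1 (fully open). A call has 1 to 10 rows; each row shifts and turns the commanded pose from where the row before left it, along the tool's axes as they then stand; what a row does not reach is not made up. A row lasts 1/10 s, in which the tool goes at most 50 mm and 8.59 degrees, less where a joint would pass 70% of its speed; a pose out of reach is approached as far as the arm can. A call is refused whole if a number of a shift passes 50 or a number of a turn 0.15, either way. A call with a gripper value outside its range is refused whole. The fingers move at their own pace and stop on an object; "newtons" is the grip in N (left out, the last holds). Time passes only in rows, so rows that do not move let the fingers close. It gives the time, the measured TCP pose, the force, the opening and the grip force at its end, in the units of the state.
- state(): the state, without advancing time (a new reading comes with each control period).
- capture(name): name is "scene" or "top" or "wrist"; returns the picture (420x560x3 uint8, blue, green, red); there is no depth.
- camera_params(name): a dict with "K" (3x3 intrinsics, pixels), "xyz" and "attitude" of the camera in the world; the wrist camera has in their place "mount" (4x4, takes a point from camera to tool coordinates, whose origin is the TCP and whose axes are the flange's). Camera axes: x right, y down, z forward; pixel columns grow to the right and rows downward; lengths in m; the calibration is good to about 2 mm. A picture is of the moment at which its call begins: read the wrist's pose just before it. camera_params takes no time and is no camera call.
- hand_in(): hands the job in; it is judged then, once.
Trained networks look in the newest picture that a camera, given by its name, has taken for a name from the list of things; names that differ only in an ending like _2 or _b are one class to them, and where a whole thing is asked for, a point or a joint stands for the part that bears it (a point fixed in the world has none). Each returns a list of dicts, best first, with "score" (0 to 1); they miss things now and then, are a little off and sometimes report something else, mostly with a low value. They report only what shows in the picture. A call takes as long as a camera call.
- regions_of(camera, thing): "pixels" (420x560 bool, what is visible of it) and "extent" ([left, top, right, bottom] in pixels, round what is visible of it).
- pinpoint(camera, thing): "point" ([column, row] in pixels: a listed point, or the origin of a listed thing).
The state is a dict: "t": time; "joints": joint angles; "dq": joint speeds; "effort": joint torques, N m; "tcp_pos": TCP position; "orientation": TCP orientation; "wrist_force": force on the tool from outside, world axes, zero at the start; "wrist_torque": the same for the moment, N m; "finger_gap": opening from 0.0 (shut) to 1.0 (fully open); "gripper_force": force on a finger pad.
Only numpy, scipy, OpenCV 4.12 (cv2) and the standard library are available. Lean on these libraries where they do the work, as an engineer would, in place of code of your own. Each camera call takes 0.05 s, during which the arm holds its last target. There are 200 camera calls.

## Working session

There is one attempt and no reset: what is moved stays moved. The work goes in short steps, Python scripts to look and compute and a tool call to move; the robot and the scene stay as the last step left them, time stands still between calls to the robot, and variables do not carry over. Pictures are saved under pics/ and viewed, at most 10 in all, crops included, and the job is handed in when it is done.

Besides the shell and the picture viewer there is one more tool, called after ">>>" as a command line: name --pt "numbers of a row" for each row, then --argument value for the rest. play_rows: Moves the arm, as the interface text tells. Its arguments: {"type":"object","properties":{"moves":{"type":"array"},"newtons":{"type":"number"}},"required":["moves"]}

```bash
mkdir -p pics; cat > h.py <<'E'
import numpy as np, cv2
from scipy.spatial.transform import Rotation as R
from workcell import *
def cam(n):
    p=camera_params(n); K=np.array(p["K"])
    if "mount" in p:
        s=state(); M=np.array(p["mount"]); T=np.eye(4)
        T[:3,:3]=R.from_euler('xyz',s["orientation"],degrees=True).as_matrix(); T[:3,3]=s["tcp_pos"]
        T=T@M; return K,T[:3,:3],T[:3,3]
    a=np.array(p["attitude"]); 
    r=a if a.shape==(3,3) else R.from_euler('xyz',a,degrees=True).as_matrix()
    return K,r,np.array(p["xyz"])
def ray(c,uv,z):
    K,r,o=c; d=r@np.linalg.solve(K,[uv[0],uv[1],1]); return o+d*(z-o[2])/d[2]
def proj(c,P):
    K,r,o=c; q=K@(r.T@(np.array(P)-o)); return q[:2]/q[2]
E
python3 - <<'E'
from h import *
print(state()); print(camera_params("top"),camera_params("wrist"))
for n in("top","scene"):
    c=cam(n); im=capture(n); cv2.imwrite(f"pics/{n}.png",im)
    for t,z in(("lamp",0),("dial_centre",.055),("tab_mid",.078),("jar",0),("carton",0),("eraser_block",0),("pod",0)):
        for d in pinpoint(n,t)[:2]: print(n,t,round(d["score"],2),np.round(d["point"],1),ray(c,d["point"],z).round(4))
E
```

```text
{'t': 0.0, 'joints': array([ 6.43207615e+01,  7.51350228e+00,  8.53271881e+01,  2.95230768e-04,
        8.72621777e+01, -4.89401571e+00]), 'dq': array([-0.09820056,  0.02527935,  0.09370789,  0.04075557, -0.12412151,
        0.05738569]), 'effort': array([-7.90730628e-04, -5.59817255e+01, -4.91763103e+01,  7.69156753e-02,
        3.48536402e-02, -2.66884135e-04]), 'tcp_pos': array([0.21267045, 0.56046509, 0.22562422]), 'orientation': array([-1.79897532e+02, -9.06975712e-03,  1.59214755e+02]), 'wrist_force': array([-0.13936122,  0.21613628, -0.48413865]), 'wrist_torque': array([0.0380405 , 0.01200417, 0.07467496]), 'gripper_force': 0.0, 'finger_gap': 1.0036286163471342}
{'K': array([[485.89775083,   0.        , 274.05658631],
       [  0.        , 485.89775083, 201.80745075],
       [  0.        ,   0.        ,   1.        ]]), 'xyz': array([0.43851415, 0.06175885, 1.07713015]), 'attitude': array([-171.24822838,   -0.97847369,  -90.98683638])} {'K': array([[349.25727165,   0.        , 280.23481482],
       [  0.        , 349.25727165, 216.05949707],
       [  0.        ,   0.        ,
[... 575 characters left out ...]
1 -0.0623  0.078 ]
top jar 0.67 [273.6 211.8] [0.5814 0.0419 0.    ]
top carton 0.98 [404.2 230.7] [ 0.5345 -0.249   0.    ]
top eraser_block 0.61 [340.9 287.1] [ 0.413  -0.1026  0.    ]
top pod 0.79 [355.2 165.1] [ 0.6858 -0.1457  0.    ]
scene lamp 0.55 [308.7 287.2] [ 0.5413 -0.0861 -0.    ]
scene dial_centre 0.65 [306.7 271.8] [ 0.5354 -0.0856  0.055 ]
scene tab_mid 0.66 [287.1 263.4] [ 0.5073 -0.0635  0.078 ]
scene jar 0.71 [286.4 236.6] [0.5781 0.0439 0.    ]
scene carton 0.74 [361.6 357.8] [ 0.5309 -0.2511  0.    ]
scene carton 0.44 [284.2 235.1] [0.5766 0.0501 0.    ]
scene eraser_block 0.8 [256.4 325.1] [ 0.4161 -0.097   0.    ]
scene pod 0.83 [382.9 270.7] [ 0.6852 -0.1393  0.    ]
```

View pics/top.png

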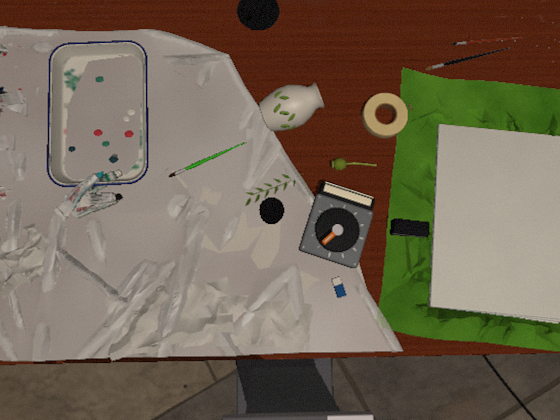

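View pics/scene.png

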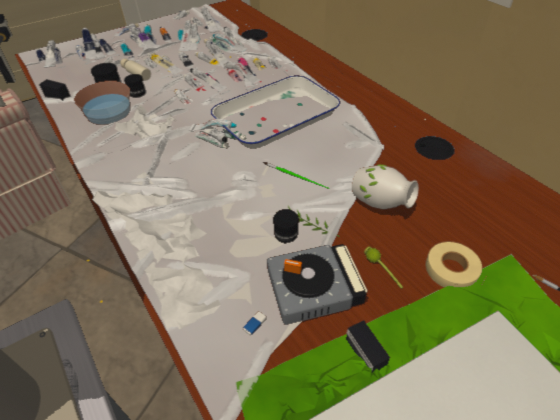

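The top picture shows the lamp at about (337,231) with its window up and slightly right, and the tab pointing down-left, which suggests click 0. The scene picture shows the same layout, with the jar to the left of the lamp, clear of the tab's path. Next I'll move over the lamp with the gripper closed for a close look.

>>> play_rows --pt "-33 -32.5 0 0 0 0 0" --pt "-33 -32.5 0 0 0 0 0" --pt "-33 -32.5 0 0 0 0 0" --pt "-33 -32.5 0 0 0 0 0" --pt "-33 -32.5 0 0 0 0 0" --pt "-33 -32.5 0 0 0 0 0" --pt "-33 -32.5 0 0 0 0 0" --pt "-33 -32.5 0 0 0 0 0" --pt "-33 -32.5 0 0 0 0 0" --pt "-33 -32.5 0 0 0 0 0" --newtons 20

```text
t: 1.8
tcp_pos: [0.4066, 0.1383, 0.227]
orientation: [180.0, 0.1, 159.2]
wrist_force: [0.4, -0.2, 0.2]
finger_gap: 0.186
gripper_force: 0.0
```

>>> play_rows --pt "-33 -32.5 0 0 0 0.1 0" --pt "-33 -32.5 0 0 0 0.1 0" --pt "-33 -32.5 0 0 0 0.1 0" --pt "-33 -32.5 0 0 0 0.1 0" --pt "-25 -25 0 0 0 0 0" --pt "0 0 0 0 0 0 0" --pt "0 0 0 0 0 0 0"

```text
t: 2.5
tcp_pos: [0.4577, -0.0728, 0.2266]
orientation: [180.0, -0.0, 136.2]
wrist_force: [-0.1, 1.2, -0.5]
finger_gap: 0.005
gripper_force: 0.0
```

```bash
cat > look.py <<'E'
from h import *
import sys
c=cam("wrist"); im=capture("wrist"); cv2.imwrite(f"pics/{sys.argv[1]}.png",im)
s=state(); print(s["t"],s["tcp_pos"].round(4),s["orientation"].round(2),s["wrist_force"].round(2),s["joints"].round(0),round(s["finger_gap"],3))
for t,z in(("lamp",0),("dial_centre",.055),("tab_mid",.078)):
    for d in pinpoint("wrist",t)[:2]: print(t,round(d["score"],2),np.round(d["point"],1),ray(c,d["point"],z).round(4))
b,g,r=[im[...,i].astype(int) for i in range(3)]
m=((r>110)&(r-b>70)&(g<.75*r)&(g>.25*r)).astype(np.uint8)
n,l,st,ce=cv2.connectedComponentsWithStats(m); print(st[1:][st[1:,4]>60],ce[1:][st[1:,4]>60].round(1))
E
python3 look.py w1
```

```text
2.55 [ 0.4577 -0.0719  0.2266] [ 1.7998e+02 -2.0000e-02  1.3627e+02] [ 0.59  0.7  -0.04] [-15. -14. 106.   0.  88. -62.] 0.006
lamp 0.9 [314.8 245.5] [ 0.5356 -0.0919  0.    ]
dial_centre 0.94 [323.2 266.2] [ 0.5396 -0.091   0.055 ]
tab_mid 0.9 [327.  230.3] [ 0.5061 -0.0598  0.078 ]
[[   0    0  212  262 5770]
 [ 158  200   93   83 3533]
 [ 319  224   16   37  406]
 [ 425  292   98   26 1576]
 [ 284  304    5   25   83]
 [ 427  356   72   64 3410]] [[ 79.9 154.6]
 [210.8 242.2]
 [326.2 241.8]
 [475.1 307.7]
 [286.5 316.7]
 [459.9 387.2]]
```

View pics/w1.png

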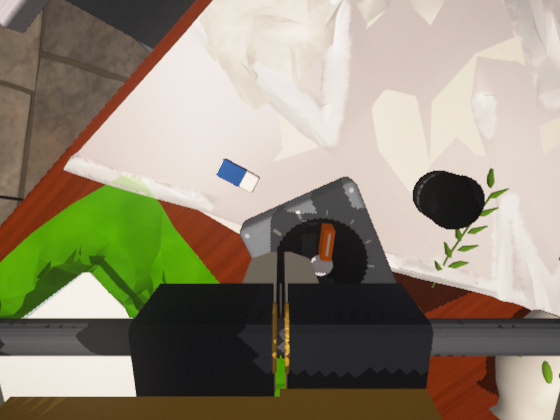

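The wrist picture shows the tab at about (326,242), the dial hub at (321,266) and the closed gripper at the bottom centre. I'll zoom in on the fingertips.

```bash
python3 - <<'E'
from h import *
im=cv2.imread("pics/w1.png")[170:400,190:420]; cv2.imwrite("pics/w1c.png",cv2.resize(im,None,fx=2.6,fy=2.6,interpolation=cv2.INTER_CUBIC))
s=state(); c=cam("wrist"); Rt=R.from_euler('xyz',s["orientation"],degrees=True).as_matrix()
for p in([0,0,.008],[.0075,0,.008],[-.0075,0,.008],[.0075,.0175,.008],[.0075,.0175,-.03]): print(p,proj(c,s["tcp_pos"]+Rt@p).round(0))
E
```

```text
[0, 0, 0.008] [281. 265.]
[0.0075, 0, 0.008] [281. 252.]
[-0.0075, 0, 0.008] [281. 279.]
[0.0075, 0.0175, 0.008] [315. 252.]
[0.0075, 0.0175, -0.03] [324. 286.]
```

View pics/w1c.png

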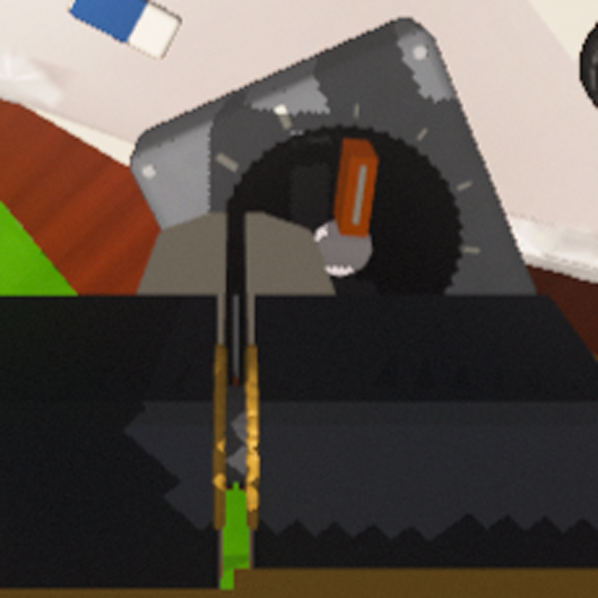

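>>> play_rows --pt "-16 5 0 0 0 0 0" --pt "-16 5 20 0 0 0 0" --pt "0 0 35 0 0 0 0" --pt "0 0 35 0 0 0 0" --pt "0 0 30 0 0 0 0" --pt "0 0 20 0 0 0 0" --pt "0 0 10 0 0 0 0" --pt "0 0 6 0 0 0 0" --pt "0 0 0 0 0 0 0" --pt "0 0 0 0 0 0 0"

```text
t: 3.7
tcp_pos: [0.4888, -0.0872, 0.0719]
orientation: [180.0, 0.1, 136.3]
wrist_force: [0.2, -0.0, 0.5]
finger_gap: 0.007
gripper_force: 0.0
```

```bash
python3 look.py w2; python3 - <<'E'
import cv2
im=cv2.imread("pics/w2.png")[120:340,150:450]; cv2.imwrite("pics/w2c.png",cv2.resize(im,None,fx=2.5,fy=2.5))
E
```

```text
3.75 [ 0.4889 -0.0873  0.072 ] [1.7994e+02 1.1000e-01 1.3631e+02] [0.27 0.2  0.31] [-16.  -1. 111.  -0.  70. -62.] 0.003
lamp 0.87 [321.2 277.3] [ 0.5357 -0.0917  0.    ]
tab_mid 0.78 [350.8 270.3] [ 0.509  -0.0608  0.078 ]
[[  55  201  143  109 6473]
 [ 335  248   29   35  688]
 [ 440  356  113   62 2257]
 [ 472  359   88   61 1781]
 [ 521  395   36   25  131]
 [ 534  407   21   13   77]] [[128.7 253. ]
 [349.2 264.9]
 [494.1 382.3]
 [523.5 395.6]
 [541.2 407.9]
 [544.1 413.9]]
```

View pics/w2c.png

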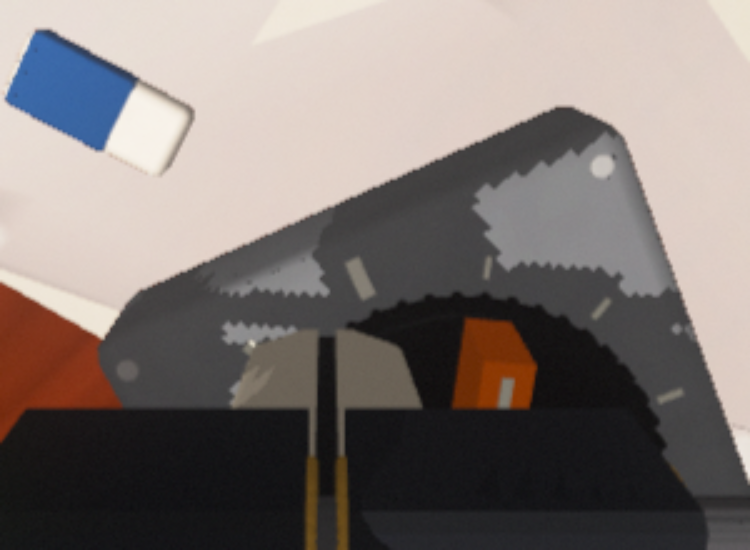

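The tab sits at about (349,265), roughly 10 mm clear of the closed fingers on its anticlockwise side. It points at the smallest mark, so the dial is at click 0. I'll approach until I feel contact.

>>> play_rows --pt "0 4 0 0 0 0 0" --pt "0 4 0 0 0 0 0" --pt "0 0 0 0 0 0 0"

```text
t: 4.2
tcp_pos: [0.4938, -0.081, 0.0708]
orientation: [180.0, 0.0, 136.3]
wrist_force: [0.2, -0.2, -1.0]
finger_gap: 0.003
gripper_force: 0.0
```

>>> play_rows --pt "0 2 0 0 0 0 0" --pt "0 0 0 0 0 0 0"

```text
t: 4.4
tcp_pos: [0.4949, -0.0797, 0.0706]
orientation: [180.0, -0.0, 136.3]
wrist_force: [0.0, 0.1, 0.1]
finger_gap: 0.001
gripper_force: 0.0
```

>>> play_rows --pt "0 2 0 0 0 0 0" --pt "0 0 0 0 0 0 0"

```text
t: 4.6
tcp_pos: [0.4962, -0.0783, 0.0706]
orientation: [180.0, -0.0, 136.3]
wrist_force: [0.1, 0.6, -0.2]
finger_gap: 0.003
gripper_force: 0.0
```

```bash
python3 look.py w3
```

```text
4.65 [ 0.4962 -0.0784  0.0706] [-180.    -0.   136.3] [-0.41  0.43 -0.75] [-15.   0. 110.  -0.  70. -61.] 0.008
lamp 0.93 [305.6 280. ] [ 0.5363 -0.092   0.    ]
tab_mid 0.62 [327.6 273.8] [ 0.5096 -0.0608  0.078 ]
[[  37  203  140  115 6900]
 [ 315  250   25   33  589]
 [ 433  357  109   63 1922]
 [ 463  357   97   63  432]
 [ 476  366   84   54  998]] [[111.9 257.6]
 [326.9 266.1]
 [480.7 386.4]
 [509.7 389. ]
 [521.7 395.6]]
```

>>> play_rows --pt "1.8 3.7 0 0 0 0.1 0" --pt "0 0 0 0 0 0 0"

```text
t: 5.0
tcp_pos: [0.4973, -0.0746, 0.0706]
orientation: [-180.0, 0.0, 130.5]
wrist_force: [0.4, -1.1, -0.5]
finger_gap: 0.005
gripper_force: 0.7
```

>>> play_rows --pt "1.8 3.7 0 0 0 0.1 0" --pt "0 0 0 0 0 0 0"

```text
t: 5.2
tcp_pos: [0.4987, -0.0712, 0.0705]
orientation: [-179.9, 0.0, 124.9]
wrist_force: [-1.3, -4.6, 0.8]
finger_gap: 0.003
gripper_force: 2.0
```

>>> play_rows --pt "1.8 3.7 0 0 0 0.1 0" --pt "0 0 0 0 0 0 0"

```text
t: 5.4
tcp_pos: [0.5009, -0.0673, 0.0705]
orientation: [-180.0, -0.0, 119.2]
wrist_force: [-1.6, -1.9, 0.3]
finger_gap: 0.007
gripper_force: 0.9
```

```bash
python3 look.py w4
```

```text
5.45 [ 0.501  -0.0674  0.0706] [-179.99    0.    119.39] [-1.64 -2.57  0.  ] [-13.   1. 109.  -0.  70. -43.] 0.003
lamp 0.6 [307.4 280.3] [ 0.5368 -0.0915  0.    ]
dial_centre 0.58 [442.1 413.5] [ 0.6366 -0.1072  0.055 ]
tab_mid 0.55 [323.5 273.2] [ 0.5174 -0.0549  0.078 ]
[[ 310  251   25   32  535]
 [  39  278  116   40 3143]
 [ 529  294   31   24  322]
 [ 480  357   36   24  438]
 [ 495  357   37   39  233]
 [ 488  357   68   63 1047]
 [ 428  373   30   30  331]
 [ 521  378   39   42  202]
 [ 437  390   16   24  132]] [[322.5 265.1]
 [100.2 296.6]
 [548.4 307.8]
 [496.6 364.5]
 [513.2 374. ]
 [522.2 384.8]
 [441.3 386.8]
 [542.1 398.4]
 [445.6 401.9]]
```

>>> play_rows --pt "1.8 3.7 0 0 0 0.1 0" --pt "0 0 0 0 0 0 0" --pt "0 0 0 0 0 0 0"

```text
t: 5.9
tcp_pos: [0.5036, -0.0636, 0.0707]
orientation: [180.0, -0.0, 113.6]
wrist_force: [-0.1, -0.5, -0.1]
finger_gap: 0.003
gripper_force: 0.0
```

```bash
python3 look.py w5 | head -4; python3 - <<'E'
import cv2
im=cv2.imread("pics/w5.png")[120:340,150:450]; cv2.imwrite("pics/w5c.png",cv2.resize(im,None,fx=2.5,fy=2.5))
E
```

```text
5.95 [ 0.5035 -0.0637  0.0707] [ 1.7997e+02 -1.0000e-02  1.1358e+02] [-0.62 -0.1   0.25] [-13.   1. 109.   0.  70. -37.] 0.007
lamp 0.94 [307.5 276.8] [ 0.536  -0.0886  0.    ]
tab_mid 0.97 [336.7 274.5] [ 0.5273 -0.051   0.078 ]
tab_mid 0.36 [137.8 220.5] [ 0.4336 -0.063   0.078 ]
```

View pics/w5c.png

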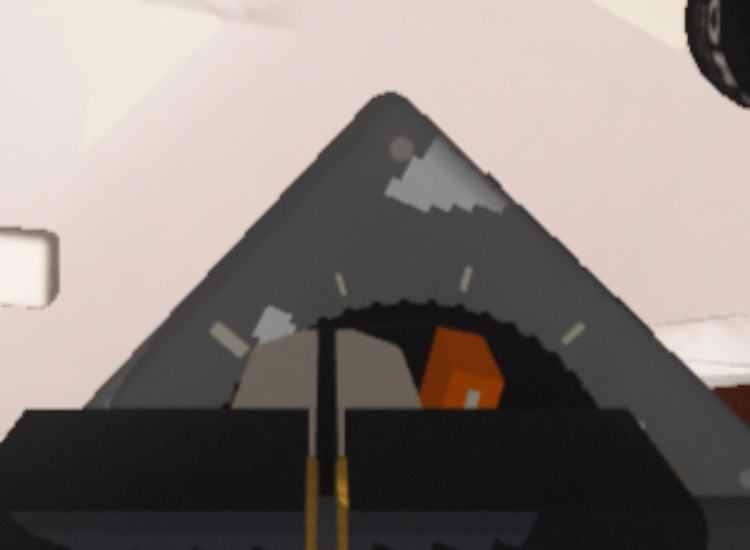

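The tab has sprung to the second mark, which is click 1. I'll do the same for click 2.

>>> play_rows --pt "1.85 3.9 0 0 0 0.105 0" --pt "1.85 3.9 0 0 0 0.105 0" --pt "1.85 3.9 0 0 0 0.105 0" --pt "1.85 3.9 0 0 0 0.105 0" --pt "1.85 3.9 0 0 0 0.105 0" --pt "0 0 0 0 0 0 0" --pt "0 0 0 0 0 0 0"

```text
t: 6.8
tcp_pos: [0.5205, -0.0511, 0.0706]
orientation: [180.0, -0.0, 83.5]
wrist_force: [-0.7, -1.1, 0.1]
finger_gap: 0.003
gripper_force: 0.0
```

```bash
python3 look.py w6 | head -4
```

```text
6.85 [ 0.5204 -0.0511  0.0706] [180.    -0.    83.49] [0.75 0.89 0.09] [-11.   3. 107.   0.  70.  -5.] 0.005
lamp 0.77 [305.8 279.5] [ 0.5353 -0.0906  0.    ]
tab_mid 0.94 [339.6 276.6] [ 0.5493 -0.053   0.078 ]
[[ 469  187   91  131 2869]
```

>>> play_rows --pt "1.85 3.9 0 0 0 0.105 0" --pt "1.85 3.9 0 0 0 0.105 0" --pt "1.85 3.9 0 0 0 0.105 0" --pt "1.85 3.9 0 0 0 0.105 0" --pt "1.85 3.9 0 0 0 0.105 0" --pt "0 0 0 0 0 0 0" --pt "0 0 0 0 0 0 0"

```text
t: 7.7
tcp_pos: [0.5417, -0.0487, 0.0706]
orientation: [180.0, 0.0, 53.4]
wrist_force: [0.3, 0.5, -0.0]
finger_gap: 0.009
gripper_force: 0.0
```

```bash
python3 look.py w7 | head -4
```

```text
7.75 [ 0.5416 -0.0487  0.0706] [180.     0.    53.41] [ 0.52  0.53 -0.76] [-11.   6. 103.  -0.  70.  26.] 0.004
tab_mid 0.86 [338.1 274.8] [ 0.5663 -0.0633  0.078 ]
[[  460     0   100   318 16330]
 [  318   251    35    32   793]
```

>>> play_rows --pt "1.85 3.9 0 0 0 0.105 0" --pt "1.85 3.9 0 0 0 0.105 0" --pt "1.85 3.9 0 0 0 0.105 0" --pt "1.85 3.9 0 0 0 0.105 0" --pt "1.85 3.9 0 0 0 0.105 0" --pt "0 0 0 0 0 0 0" --pt "0 0 0 0 0 0 0"

```text
t: 8.6
tcp_pos: [0.5612, -0.0572, 0.0706]
orientation: [180.0, 0.0, 23.3]
wrist_force: [-0.3, 1.1, 0.1]
finger_gap: 0.005
gripper_force: 0.0
```

```bash
python3 look.py w8 | head -4
```

```text
8.65 [ 0.5612 -0.0571  0.0706] [179.99   0.    23.32] [ 0.37 -0.52 -0.64] [-11.   9. 100.  -0.  71.  56.] 0.004
lamp 0.81 [308.7 279. ] [ 0.5368 -0.0912  0.    ]
tab_mid 0.89 [339.3 274.3] [ 0.5763 -0.0823  0.078 ]
[[  421     0   139   318 28001]
```

Click 4 has sprung in. I'll back off, rise, and check from the top camera.

>>> play_rows --pt "0 -4 0 0 0 0 0" --pt "0 -3 -10 0 0 0 0" --pt "0 0 -30 0 0 0 0" --pt "0 0 -40 0 0 0 0" --pt "0 0 -40 0 0 0 0" --pt "0 -40 -20 0 0 0 0" --pt "0 -45 0 0 0 0 0" --pt "0 -45 0 0 0 0 0" --pt "0 -45 0 0 0 0 0" --pt "0 -45 0 0 0 0 0"

```text
t: 9.8
tcp_pos: [0.4711, 0.1533, 0.2117]
orientation: [180.0, -0.1, 23.1]
wrist_force: [0.9, 1.3, 0.4]
finger_gap: 0.005
gripper_force: 0.0
```

>>> play_rows --pt "0 -45 0 0 0 0 0" --pt "0 -35 0 0 0 0 0" --pt "0 0 0 0 0 0 0" --pt "0 0 0 0 0 0 0"

```text
t: 10.2
tcp_pos: [0.4404, 0.2258, 0.2113]
orientation: [180.0, -0.0, 23.3]
wrist_force: [-0.0, 0.4, -0.5]
finger_gap: 0.003
gripper_force: 0.0
```

```bash
python3 - <<'E'
from h import *
c=cam("top"); im=capture("top")
for t,z in(("dial_centre",.055),("tab_mid",.078),("jar",0),("carton",0),("eraser_block",0),("pod",0)):
    for d in pinpoint("top",t)[:1]: print(t,round(d["score"],2),ray(c,d["point"],z).round(4))
cv2.imwrite("pics/t2.png",cv2.resize(np.hstack([cv2.imread("pics/top.png")[150:310,260:440],im[150:310,260:440]]),None,fx=2.2,fy=2.2,interpolation=cv2.INTER_CUBIC))
print(state()["wrist_force"].round(1))
E
```

```text
dial_centre 0.74 [ 0.5358 -0.0927  0.055 ]
tab_mid 0.89 [ 0.5698 -0.086   0.078 ]
jar 0.63 [0.5862 0.0423 0.    ]
carton 0.98 [ 0.5381 -0.2454  0.    ]
eraser_block 0.72 [ 0.4145 -0.1018  0.    ]
pod 0.77 [ 0.6852 -0.1424  0.    ]
[-0.2  0.7  0. ]
```

View pics/t2.png

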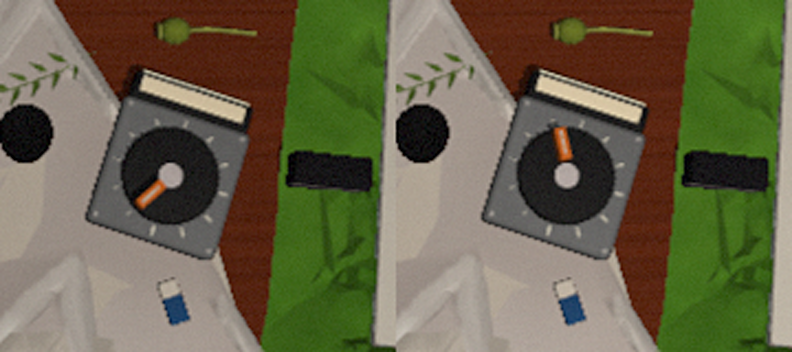

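The before/after pair shows the tab turned from down-left to just left of straight up, about 120° clockwise. The surrounding things haven't moved.

```bash
python3 -c "
from workcell import *
print(hand_in())"
```

```text
the job is handed in; nothing more can be done
None
```

I turned the dial four clicks clockwise, from click 0 to click 4, pushing the tab with the closed fingertips; the last top-camera picture shows it at rest there with the surrounding things unmoved, and the job is handed in.

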